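Mix a flask of ink on the touch mixer

TASK

Switch on the touch mixer by pressing the raised near half of its red rocker switch all the way down. Then take the amber round flask from the tray, seat it upright in the mixer's sprung ring cup without ramming it, press it straight down until the cup is fully down, and finish while still gripping the flask and holding it pressed down there. Keep the flask upright and leave the other flasks and everything else on the bench where they are.

Things in the scene. Friction and masses are not known exactly. Their poses are not given: they have to be found in the camera images.
- mixer: compact grey bench mixer, 190 mm deep (x) by 130 mm wide (y), fixed to the bench. Origin: centre of its underside on the bench. Its front faces its own -x: there a black panel slopes up towards +x (0.40 rad) with the red rocker at y = -28 mm and a 24 mm black speed knob, 13 mm tall, at y = +34 mm. The flat housing behind the panel is 78 mm high (x from -19 to +93 mm), and the black cup stands above it at x = +35 mm, y = 0.
- cup (a joint): travel of the mixer's cup, in m: 0 = up at rest, 0.010 = fully down on its stop. It moves straight down. The spring carries the cup and the flask's weight without moving; then about 3 to 5 N more push starts it and about 10 to 12 N holds it fully down; it springs back up when released.
- cup_rim (a point): centre of the mouth of the black rubber ring cup, level with its top edge, moving with it; 114.5 mm above the bench when up. The cup is 20 mm tall, 78 mm across outside, mouth 56 mm across, narrowing to 48 mm inside; inner floor 16 mm below the top edge. The flask's globe rests in the mouth, its foot then about 13 mm below the top edge and clear of the cup's floor.
- rocker (a joint): red rocker switch on the mixer's sloping panel, in rad: 0 = off (near half raised), 0.4 = on (near half fully down). It stays where it is left and needs about 2 N at point rocker_near.
- rocker_near (a point): middle of the upper face of the rocker's near half (the half towards the mixer's front), the point to push down; about 70 mm above the bench when off; it moves about 5 mm down, and a little to the front, when switched on. The rocker is 43 mm long along the mixer's x and 26 mm wide; its hinge lies 14 mm behind this point, along the mixer's y.
- tray: white plastic tray, fixed, 320 mm (own x) by 110 mm by 18 mm high, floor 5 mm thick; the three flasks stand in a row along its x, about 95 mm apart, in any order. Origin: centre of its underside.
- flask_amber: amber (orange-brown) glass flask with cork stopper, standing. Origin: centre of its flat foot, z up its axis. Foot 30 mm across, round globe 64 mm across with its centre 28 mm above the foot, straight neck 26 mm across from 58 to 100 mm above the foot, lip 33 mm across from 100 to 104 mm, cork 23 mm across up to 116 mm. About 0.12 to 0.24 kg.
- flask_green: the same flask in green glass, on the tray: leave it alone.
- flask_blue: the same flask in blue glass, on the tray: leave it alone.
- ink_tin: round ink tin, 76 mm across and 60 mm high, standing beside the mixer on its -y side: leave it alone. Origin: centre of its underside.
- ink_knife: ink knife, 205 mm long, 24 mm wide and 16 mm high, lying beside the mixer on its +y side: leave it alone. Origin: on its underside where handle (-x) and blade (+x) meet.
- gouge: carving gouge with red handle, 170 mm long, 25 mm thick, lying on the bench: leave it alone. Origin: on its underside, near its middle.
- woodblock: part-cut wood printing block, 180 by 150 by 19 mm, lying on a bench hook: leave it alone. Origin: centre of its underside.
- brayer: ink roller, black roller 100 mm long and 38 mm across with a wooden handle, 160 mm long in all, lying on the bench: leave it alone. Origin: on its underside under the roller's middle.
Mind the look-alikes: they are no part of the job. There is more than one size of the flask_amber; the job needs the middle-sized.

How it is judged:
On the way, in this order (a step that is already met when the one before it is completed fails the run):
1. the rocker is switched on (value of joint rocker above 0.3 rad), for 0.1 s.
2. after that, the amber flask is lifted off the tray in the gripper (height (world z) of flask_amber above 0.03 m and contact force between the fingers and flask_amber above 3 N and contact force between flask_amber and tray below 0.1 N), for 0.1 s.
3. the amber flask sits upright in the cup and the cup is pressed down, held for a second (value of joint rocker above 0.3 rad and value of joint cup above 0.0075 m and horizontal distance between flask_amber and cup_rim below 0.006 m and z of flask_amber in the frame of cup_rim between -0.018 and -0.008 m and angle between flask_amber's own z axis and vertical below 0.12 rad and contact force between flask_amber and mixer above 6 N and contact force between the fingers and flask_amber above 3 N and contact force between each of the arm, the fingers and mixer below 0.5 N), for 1 s.
At the end, for the whole second after the job is handed in: Rocker over 0.3 rad; amber flask in the cup within 6 mm of its axis, foot 8 to 18 mm below its top edge, within 0.12 rad of upright, still; cup at least 7.5 of 10 mm down, over 6 N between flask and mixer; fingers still on the flask (over 3 N), robot not touching the mixer (all of step 3 and linear speed of flask_amber below 0.02 m/s); the arm keeps its last pose, push and grip.
It fails at once if another thing on the bench is pushed more than 25 mm or tipped over (distance of any of flask_green, flask_blue, ink_tin, ink_knife, gouge, woodblock, brayer from where it was at the start of the episode above 0.025 m or angle between any of flask_green, flask_blue, ink_tin, ink_knife, gouge, woodblock, brayer's own z axis and vertical above 0.4 rad).
It fails at once if the amber flask is tipped more than 0.5 rad (angle between flask_amber's own z axis and vertical above 0.5 rad).
It fails at once if the amber flask is rammed into the mixer with more than 45 N (contact force between flask_amber and mixer above 45 N).
It also fails if it takes over 61 s, if anything falls off the work surface, if the arm or the gripper's body presses on something with over 40 N, if the wrist force passes 120 N, or if a joint passes its speed limit or range.

ROBOT

A 7-joint arm with a two-finger parallel gripper is mounted at the origin on the work surface. World frame = base frame: x ahead of the robot, y to its left, z up, the work surface at z = 0. Lengths are in m, angles in rad, forces in N, time in s.
With the tool pointing down it reaches from about 0.4 to 0.85 m from the base axis. Payload 10.4 kg.
Tool frame: the origin (TCP) lies on the centre line of the jaws, within the pads' length; the fingertips stand 8 mm ahead of it and the grasp point (between the pads) lies 11 mm behind it; z points along the fingers, y is the direction in which the jaws open and shut (so a half turn about z gives the same grasp; the last joint's range is limited). The gripper opens to 85 mm and grips with 20 to 120 N. Pads are 22 mm wide; open, the fingers measure 114 mm over their backs; the gripper's body (76 mm by 85 mm) begins 54 mm behind the grasp point. The pads swing forward as they close: fully open they stand 13 mm farther back than shut.
Start: joints at [-1.319, 0.332, -0.065, 1.46, 0.022, 1.35, -0.088], TCP at [0.17, 0.602, 0.239] pointing down, gripper open.
Joint ranges: [-2.6, 2.6], [-0.5, 2.12], [-1.47, 1.34], [0.16, 2.42], [-1.27, 4.41], [0.06, 2.06], [-2.6, 2.6]. Speed limits (rad/s): [2.22, 2.22, 2.79, 2.79, 3.14, 3.14, 3.14].

INTERFACE

Orientations are given as a unit quaternion [x, y, z, w].
In Python, from workcell import manip gives the robot as it stands.
- The arm moves only by the tool arm_command, never from a script. Its argument "targets" is text: rows parted by semicolons, each of 6 numbers parted by spaces: the shift along the tool's x, y, z in mm, then the turn, a rotation vector about the tool's x, y, z in rad. A call has 1 to 5 rows; each row shifts and turns the commanded pose from where the row before left it, along the tool's axes as they then stand; what a row does not reach is not made up. A row lasts 1/8 s, in which the tool goes at most 62.5 mm and 10.7 degrees, less where a joint would pass 70% of its speed; a pose out of reach is approached as far as the arm can. A call is refused whole if a number of a shift passes 62.5 or a number of a turn 0.188, either way. A call with a gripper value outside its range is refused whole. "grip" is the finger opening in mm, from 0 to 85.4, set as the call begins (left out, the last holds). The fingers move at their own pace and stop on an object; "squeeze" is the grip in N (left out, the last holds). Time passes only in rows, so rows that do not move let the fingers close. It gives the time, the measured TCP pose, the force and the opening at its end, in the units of the state.
- manip.get_obs(): the state, without advancing time (a new reading comes with each control period).
- manip.camera(name): name is "scene" or "top" or "wrist"; returns a dict with "frame" (420x560x3 uint8, red, green, blue), "vertical_fov" (degrees; the focal length in pixels is half the picture's height over the tangent of half this angle, whatever the lens; pixels are square), "cx", "cy" (the principal point, pixels), "rvec" (rotation vector, rad) and "tvec" (3), from world to camera coordinates, as OpenCV has them. Camera axes: x right, y down, z forward; pixel columns grow to the right and rows downward; lengths in m; the calibration is good to about 2 mm. A picture is of the moment at which its call begins. There is no depth.
- manip.hand_in(): hands the job in, once; it reports no verdict.
Trained networks look in a picture, given as the dict that the camera call returned (one of the last four; its "shot" number tells which), for a name from the list of things; names that differ only in an ending like _2 or _b are one class to them, and where a whole thing is asked for, a point or a joint stands for the part that bears it (a point fixed in the world has none). Each returns a list of dicts, best first, with "p" (0 to 1); they miss things now and then, are a little off and sometimes report something else, mostly with a low value. They report only what shows in the picture. A call takes as long as a camera call. They do not tell look-alikes from the thing itself.
- manip.search_frame(picture, name): "xyz" ([x, y, z] in m, in the coordinates of the camera as it stood for that picture, good to about 4 mm: the middle of the surface that is visible of it).
The state is a dict: "clock": time; "joint_pos": joint angles; "joint_velocities": joint speeds; "tau": joint torques, N m; "position": TCP position; "ee_rot": TCP orientation; "ft_force": force on the tool from outside, world axes, zero at the start; "torque": the same for the moment, N m; "grip_width": opening from 0.0 (shut) to 1.0 (fully open).
Only numpy, scipy, OpenCV 4.12 (cv2) and the standard library are available. Lean on these libraries where they do the work, as an engineer would, in place of code of your own. Each camera call takes 0.05 s, during which the arm holds its last target.

## Working session

There is one attempt and no reset: what is moved stays moved. The work goes in short steps, Python scripts to look and compute and a tool call to move; the robot and the scene stay as the last step left them, time stands still between calls to the robot, and variables do not carry over. Pictures are saved under pics/ and viewed, and the job is handed in when it is done.

Besides the shell and the picture viewer there is one more tool, called after "Emit:" by a JSON object that holds its "op" and its "data". arm_command: Moves the arm, as the interface text tells. Its arguments: {"type":"object","properties":{"targets":{"type":"string"},"grip":{"type":"number"},"squeeze":{"type":"number"}},"required":["targets"]}

```bash
ls; mkdir -p pics; cat > h.py <<'E'
from workcell import manip
import numpy as np, cv2
from scipy.spatial.transform import Rotation as R
def K(c):
    h=c["frame"].shape[0]; f=h/2/np.tan(np.radians(c["vertical_fov"])/2)
    return f
def cam(n,save=None):
    c=manip.camera(n)
    if save: cv2.imwrite("pics/"+save,c["frame"][:,:,::-1])
    return c
def proj(c,P):
    Rm=R.from_rotvec(np.ravel(c["rvec"])).as_matrix(); p=Rm@np.array(P)+np.ravel(c["tvec"])
    f=K(c); return c["cx"]+f*p[0]/p[2], c["cy"]+f*p[1]/p[2]
def back(c,u,v,z):
    Rm=R.from_rotvec(np.ravel(c["rvec"])).as_matrix(); t=np.ravel(c["tvec"]); o=-Rm.T@t
    d=Rm.T@np.array([(u-c["cx"])/K(c),(v-c["cy"])/K(c),1]); return o+d*(z-o[2])/d[2]
def world(c,x):
    Rm=R.from_rotvec(np.ravel(c["rvec"])).as_matrix(); return Rm.T@(np.array(x)-np.ravel(c["tvec"]))
def find(c,n):
    return [(round(d["p"],2),np.round(world(c,d["xyz"]),4).tolist(),np.round(proj(c,world(c,d["xyz"]))).tolist()) for d in manip.search_frame(c,n)]
E
python3 - <<'E'
from h import *
o=manip.get_obs(); print(o["clock"],o["position"],o["ee_rot"],o["grip_width"])
a=cam("scene","s0.png"); b=cam("top","t0.png")
for c in (a,b):
    print(c["cx"],c["cy"],K(c),c["rvec"],c["tvec"])
    for n in ["mixer","cup_rim","rocker_near","tray","flask_amber","flask_green","flask_blue","ink_tin"]:
        print(n,find(c,n))
print(manip.get_obs()["clock"])
E
```

```text
pics
0.0 [0.16952152 0.60117339 0.23848978] [ 1.36967026e-01  9.90575324e-01 -7.46834227e-04 -5.81937624e-05] 1.0041760549125125
282.78625398885515 205.35719632205567 388.3350230112319 [ 1.97344227  0.8710689  -0.50211717] [-0.40404509 -0.0559467   1.29859361]
mixer [(0.62, [0.576, -0.1893, 0.0765], [204.0, 287.0])]
cup_rim [(0.97, [0.5476, -0.1711, 0.1081], [202.0, 264.0])]
rocker_near [(0.52, [0.4511, -0.1813, 0.0726], [177.0, 258.0])]
tray [(0.86, [0.5601, 0.2169, 0.0046], [331.0, 233.0])]
flask_amber [(0.78, [0.6363, 0.2341, 0.0517], [359.0, 228.0]), (0.76, [0.7057, 0.36, 0.0694], [411.0, 215.0]), (0.68, [0.5925, 0.3587, 0.0376], [374.0, 209.0])]
flask_green [(0.62, [0.5376, 0.2229, 0.0556], [327.0, 213.0])]
flask_blue [(0.57, [0.4419, 0.2272, 0.0566], [304.0, 200.0]), (0.47, [0.6367, 0.2337, 0.0538], [359.0, 228.0])]
ink_tin [(0.67, [0.5482, -0.3091, 0.0515], [144.0, 318.0])]
281.7779736541836 206.73065914168671 425.25156242267417 [ 2.14919072 -2.09717199  0.14210031] [0.1257027  0.50832305 1.03993051]
mixer [(0.92, [0.5092, -0.1524, 0.0774], [400.0, 205.0])]
cup_rim [(0.97, [0.
[... 263 characters left out ...]
0.4452, -0.1772, 0.0737], [410.0, 232.0])]
tray [(0.88, [0.5156, 0.2299, 0.0047], [248.0, 204.0]), (0.56, [0.5475, -0.1729, 0.1131], [412.0, 187.0])]
flask_amber [(0.73, [0.5781, 0.3593, 0.0387], [198.0, 177.0]), (0.59, [0.6763, 0.371, 0.0706], [193.0, 137.0]), (0.59, [0.5181, -0.2848, 0.0588], [452.0, 204.0]), (0.21, [0.517, 0.231, 0.0064], [247.0, 204.0])]
flask_green [(0.75, [0.5158, 0.2221, 0.0562], [249.0, 201.0]), (0.39, [0.4522, -0.179, 0.0752], [411.0, 229.0]), (0.32, [0.5493, -0.1692, 0.1071], [410.0, 187.0])]
flask_blue [(0.77, [0.427, 0.2299, 0.0558], [244.0, 236.0])]
ink_tin [(0.65, [0.5183, -0.2847, 0.0585], [452.0, 204.0]), (0.24, [0.5258, -0.0655, 0.0109], [360.0, 203.0])]
0.9
```

View pics/s0.png

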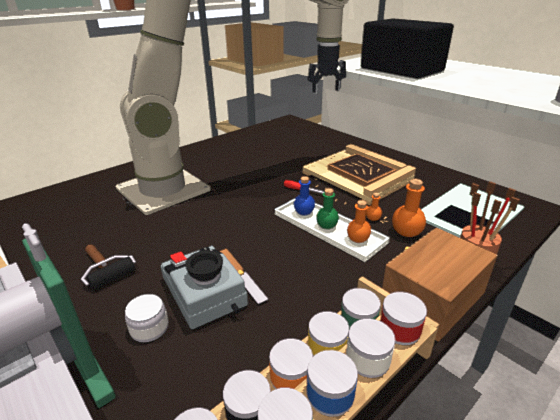

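View pics/t0.png

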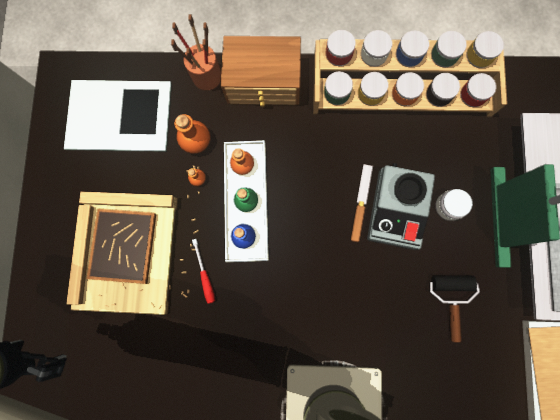

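Amber candidates in the top view are on the tray at (241,160), a small one at (196,177) and a big one at (193,135). The tray one is the middle size and stands in the row, so it fits the description. I'll confirm with a crop and refine the positions.

```bash
python3 - <<'E'
import cv2,numpy as np
t=cv2.imread("pics/t0.png"); s=cv2.imread("pics/s0.png")
a=cv2.resize(t[110:250,165:290],None,fx=4,fy=4,interpolation=cv2.INTER_CUBIC)
b=cv2.resize(t[155:255,355:475],None,fx=6,fy=6,interpolation=cv2.INTER_CUBIC)
cv2.imwrite("pics/c1.png",a);cv2.imwrite("pics/c2.png",b[:600])
cv2.imwrite("pics/c3.png",cv2.resize(s[235:335,150:280],None,fx=6,fy=6,interpolation=cv2.INTER_CUBIC))
cv2.imwrite("pics/c4.png",cv2.resize(s[165:265,270:440],None,fx=4.5,fy=4.5,interpolation=cv2.INTER_CUBIC))
E
```

```text
(no output)
```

View pics/c1.png

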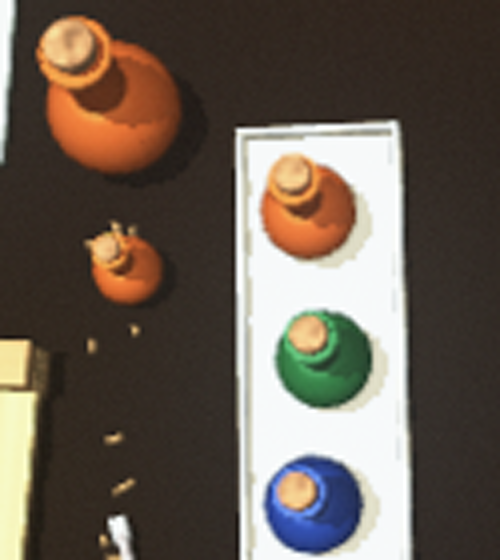

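View pics/c2.png

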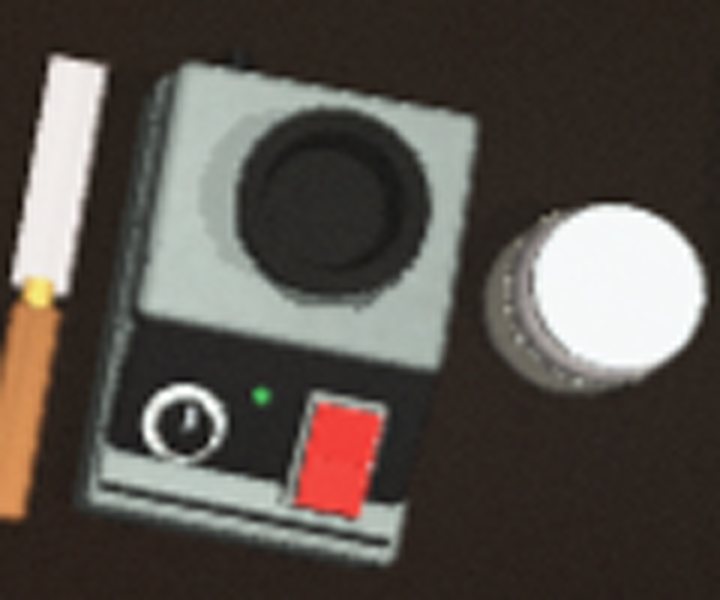

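View pics/c3.png

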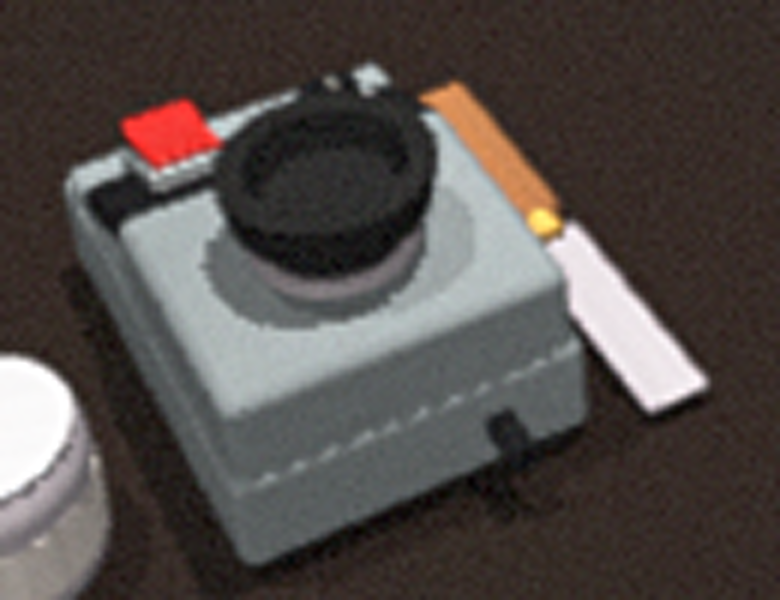

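View pics/c4.png

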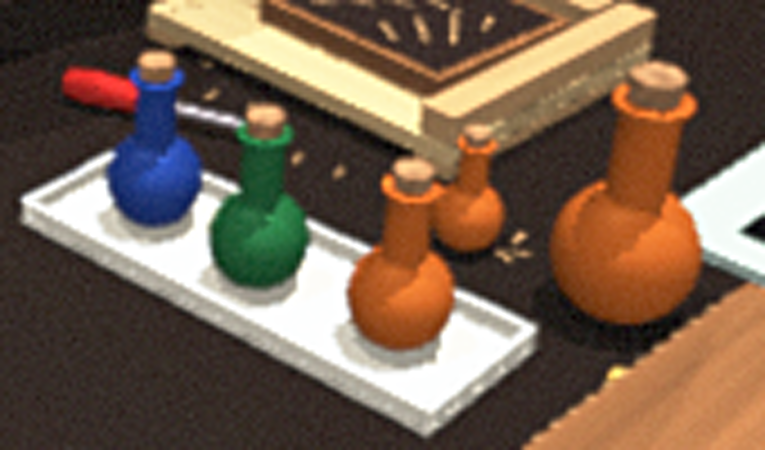

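The crops confirm it: the amber flask on the tray is mid-sized, with its cork at top (239,154) and scene (362,202). The other two ambers, clearly smaller and larger, stand off the tray. The cup mouth is near top (411,189) and the rocker's near half near top (410,236).

```bash
python3 - <<'E'
from h import *
a=cam("scene"); b=cam("top")
P=lambda n,c,u,v,z: print(n,np.round(back(c,u,v,z),4))
P("cork top",b,239,153.7,.121);P("globe top",b,242,162.5,.033)
P("cork sc",a,362,202.1,.121);P("globe sc",a,359.1,231.2,.033)
P("cup top",b,410.8,188.8,.1145);P("cup sc",a,150+327/6,235+165/6,.1145)
P("rock top",b,410.5,236.2,.07);P("rock near edge",b,355+328/6,155+513/6,.07);P("rock far",b,355+348/6,155+402/6,.07)
for n,(u,v) in dict(bl=(180,65),br=(478,118),fl=(138,315),fr=(437,370)).items(): P(n,b,355+u/6,155+v/6,.078)
P("rock sc",a,150+160/6,235+130/6,.07)
for n,c in (("cup_rim",b),("cup_rim",a),("flask_amber",a),("rocker_near",b)): print(n,find(c,n)[:2])
E
```

```text
cork top [0.6199 0.2426 0.121 ]
globe top [0.622  0.2459 0.033 ]
cork sc [0.6281 0.2469 0.121 ]
globe sc [0.6297 0.2463 0.033 ]
cup top [ 0.5434 -0.1693  0.1145]
cup sc [ 0.5542 -0.1691  0.1145]
rock top [ 0.435  -0.1782  0.07  ]
rock near edge [ 0.4245 -0.1759  0.07  ]
rock far [ 0.47  -0.185  0.07 ]
bl [ 0.6082 -0.117   0.078 ]
br [ 0.5881 -0.2386  0.078 ]
fl [ 0.5027 -0.0986  0.078 ]
fr [ 0.4828 -0.2189  0.078 ]
rock sc [ 0.4442 -0.1788  0.07  ]
cup_rim [(0.93, [0.5477, -0.1727, 0.1091], [412.0, 188.0]), (0.7, [0.4253, 0.2293, 0.054], [244.0, 237.0])]
cup_rim [(0.71, [0.5487, -0.1697, 0.1091], [203.0, 263.0]), (0.56, [0.5628, 0.2168, 0.004], [332.0, 234.0])]
flask_amber [(0.82, [0.591, 0.358, 0.0389], [373.0, 208.0]), (0.56, [0.7056, 0.361, 0.0679], [411.0, 215.0])]
rocker_near [(0.57, [0.4459, -0.1788, 0.07], [411.0, 232.0])]
```

```bash
cat >> h.py <<'E'
def to(P,yaw=None,o=None):
    """tool-frame shift mm to reach world P (tool y yaw optional, rad)"""
    o=o or manip.get_obs(); r=R.from_quat(o["ee_rot"]); m=r.as_matrix()
    d=m.T@(np.array(P)-np.array(o["position"]))*1000
    print("t",round(o["clock"],2),"pos",np.round(o["position"],4),"ydir",round(np.arctan2(m[1,1],m[0,1]),3),"z",np.round(m[:,2],3),"F",np.round(o["ft_force"],2),"g",round(o["grip_width"],3))
    print("shift",np.round(d,1),"n",np.linalg.norm(d)/62.5)
E
python3 -c "
from h import *
to([.42,.3,.24])"
```

```text
t 1.2 pos [0.1696 0.6016 0.2394] ydir 1.296 z [ 0.  0. -1.] F [-1.04 -1.03  0.09] g 0.998
shift [-322.9 -222.3   -0.7] n 6.271964847153443
```

Emit:
{"op": "arm_command", "data": {"targets": "-46 -31.5 0 0 0 0;-46 -31.5 0 0 0 0;-46 -31.5 0 0 0 0;-46 -31.5 0 0 0 0;-46 -31.5 0 0 0 0", "grip": 0}}

```text
clock: 1.82
position: [0.3493, 0.3861, 0.2396]
ee_rot: [0.137, 0.991, 0.0, 0.0]
ft_force: [0.3, -0.1, 1.0]
grip_width: 0.001
```

Emit:
{"op": "arm_command", "data": {"targets": "-34 -50 0 0 0 -0.02;-34 -50 0 0 0 -0.02;-26 -54 0 0 0 -0.02;-22 -56 0 0 0 -0.02;-18 -56 0 0 0 -0.02"}}

```text
clock: 2.45
position: [0.4169, 0.0948, 0.2395]
ee_rot: [0.087, 0.996, 0.0, 0.0]
ft_force: [0.6, 0.2, -0.1]
grip_width: -0.004
```

```bash
python3 -c "
from h import *
to([.437,-.179,.2])"
```

```text
t 2.45 pos [0.4169 0.0948 0.2395] ydir 1.396 z [ 0.001  0.001 -1.   ] F [ 0.6   0.15 -0.13] g -0.004
shift [ -67.3 -266.2   39.4] n 4.438257016000765
```

Emit:
{"op": "arm_command", "data": {"targets": "-14 -54 5 0 0 0;-14 -54 5 0 0 0;-14 -54 8 0 0 0;-14 -54 8 0 0 0;-11 -50 8 0 0 0"}}

```text
clock: 3.08
position: [0.4365, -0.1787, 0.2055]
ee_rot: [0.087, 0.996, 0.0, 0.001]
ft_force: [0.9, 0.5, -0.1]
grip_width: -0.002
```

```bash
python3 - <<'E'
from h import *
to([.437,-.179,.1])
w=cam("wrist","w1.png"); t=cam("top","t1.png")
print(K(w))
for n in ["cup_rim","rocker_near","mixer"]: print(n,find(w,n))
for P in ([.437,-.179,.07],[.548,-.17,.1145]): print(proj(w,P))
E
```

```text
t 3.08 pos [ 0.4365 -0.1787  0.2055] ydir 1.396 z [ 0.001  0.    -1.   ] F [ 0.9   0.46 -0.08] g -0.002
shift [ -0.4  -0.2 105.5] n 1.687458925065767
301.6691886471777
cup_rim [(0.78, [0.516, -0.153, 0.1146], [318.0, 298.0])]
rocker_near [(0.7, [0.4488, -0.1782, 0.0695], [276.0, 214.0])]
mixer [(0.72, [0.4644, -0.1449, 0.0669], [313.0, 222.0])]
(np.float64(272.6782187196378), np.float64(202.27762501859667))
(np.float64(304.05650298102444), np.float64(331.59620803327243))
```

View pics/w1.png

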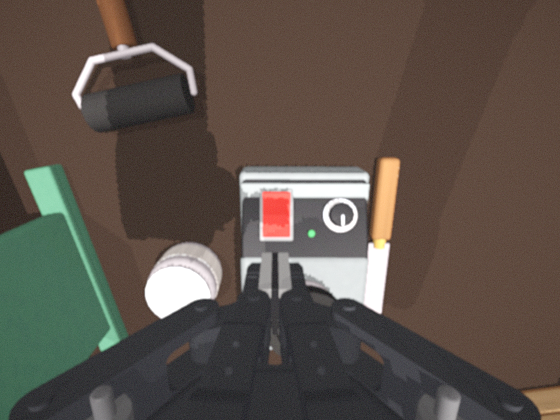

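View pics/t1.png

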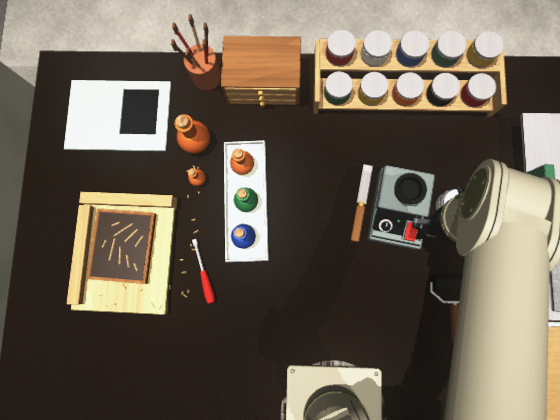

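Emit:
{"op": "arm_command", "data": {"targets": "1 1 55 0 0 0;1 1 55 0 0 0;0 0 0 0 0 0"}}

```text
clock: 3.7
position: [0.4326, -0.1726, 0.0928]
ee_rot: [0.086, 0.996, -0.0, -0.003]
ft_force: [1.0, -0.1, 1.4]
grip_width: -0.0
```

```bash
python3 - <<'E'
from h import *
to([.437,-.179,.08])
w=cam("wrist","w2.png"); t=cam("scene","s2.png")
s=t["frame"][:,:,::-1]; cv2.imwrite("pics/s2c.png",cv2.resize(s[200:320,100:260],None,fx=5,fy=5,interpolation=cv2.INTER_CUBIC))
cv2.imwrite("pics/w2c.png",cv2.resize(w["frame"][130:330,170:400,::-1],None,fx=3,fy=3))
E
```

```text
t 3.7 pos [ 0.4326 -0.1726  0.0928] ydir 1.398 z [-0.007  0.    -1.   ] F [ 0.96 -0.09  1.38] g -0.0
shift [-5.6 -5.5 12.8] n 0.2402435489916324
```

View pics/w2c.png

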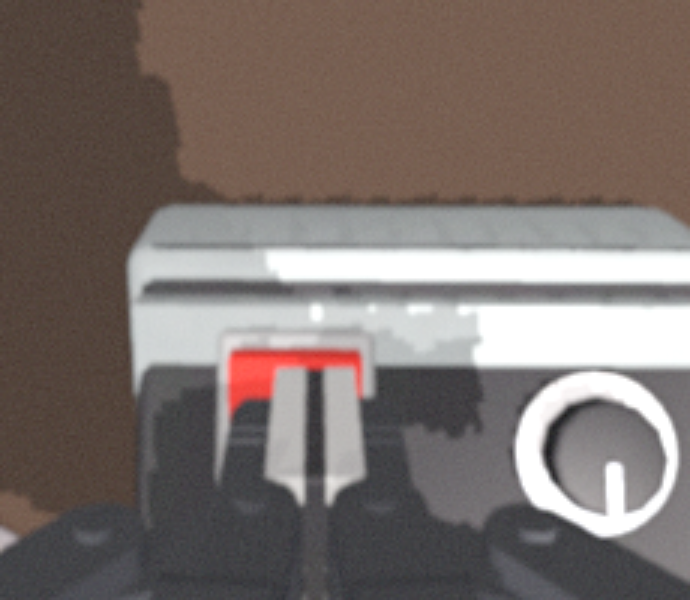

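View pics/s2c.png

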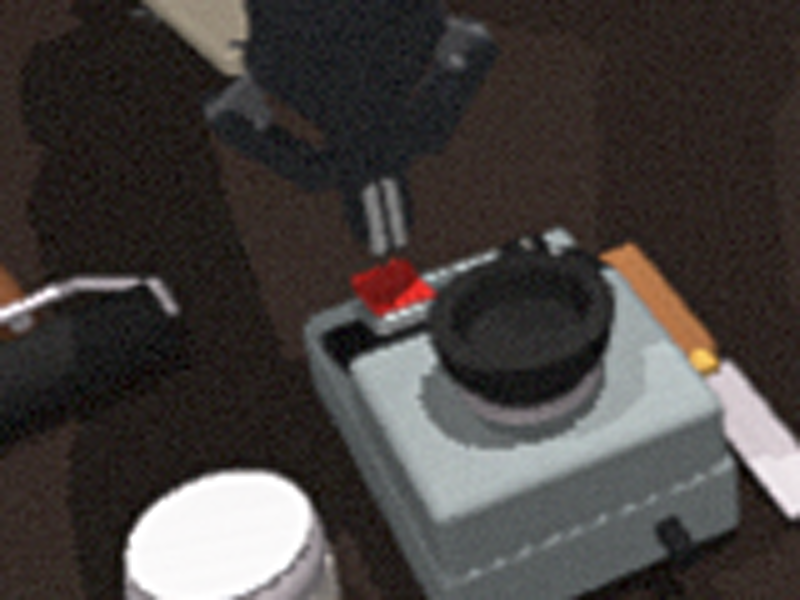

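Emit:
{"op": "arm_command", "data": {"targets": "-2 -5 8 0 0 0;0 0 5 0 0 0;0 0 3 0 0 0;0 0 0 0 0 0"}}

```text
clock: 4.3
position: [0.436, -0.1797, 0.0794]
ee_rot: [0.087, 0.996, 0.0, -0.0]
ft_force: [-1.9, -0.3, 1.7]
grip_width: 0.0
```

Emit:
{"op": "arm_command", "data": {"targets": "0 0 3 0 0 0;0 0 2 0 0 0"}}

```text
clock: 4.55
position: [0.4361, -0.1799, 0.0767]
ee_rot: [0.088, 0.996, 0.001, -0.0]
ft_force: [-27.4, 9.2, 68.4]
grip_width: -0.0
```

Emit:
{"op": "arm_command", "data": {"targets": "0 0 -3 0 0 0;0 0 -10 0 0 0;0 0 -30 0 0 0"}}

```text
clock: 4.92
position: [0.4352, -0.1795, 0.1171]
ee_rot: [0.087, 0.996, -0.0, -0.001]
ft_force: [0.6, 0.1, 0.6]
grip_width: 0.002
```

```bash
python3 - <<'E'
from h import *
to([.437,-.179,.08])
w=cam("wrist"); t=cam("scene")
s=t["frame"][:,:,::-1]; cv2.imwrite("pics/s3c.png",cv2.resize(s[200:320,100:260],None,fx=5,fy=5,interpolation=cv2.INTER_CUBIC))
cv2.imwrite("pics/w3c.png",cv2.resize(w["frame"][130:330,170:400,::-1],None,fx=3,fy=3))
E
```

```text
t 4.92 pos [ 0.4352 -0.1795  0.1171] ydir 1.396 z [-0.002 -0.    -1.   ] F [0.64 0.08 0.57] g 0.002
shift [-1.7  0.8 37.1] n 0.5951265616342958
```

View pics/w3c.png

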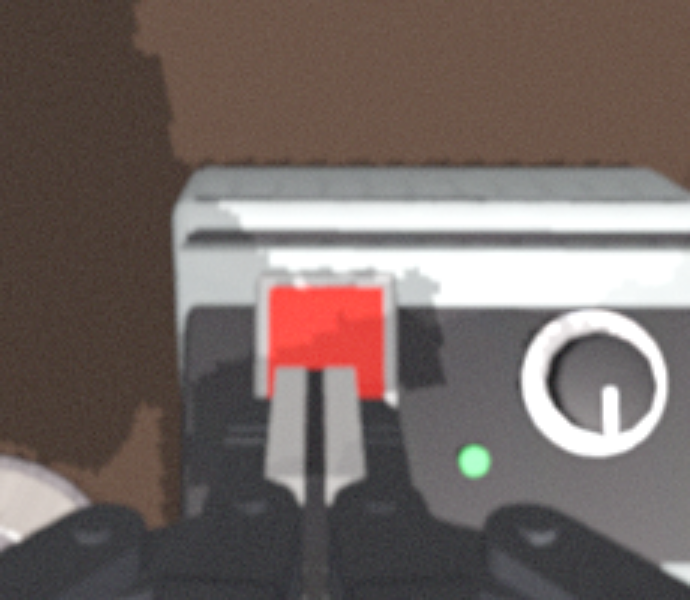

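View pics/s3c.png

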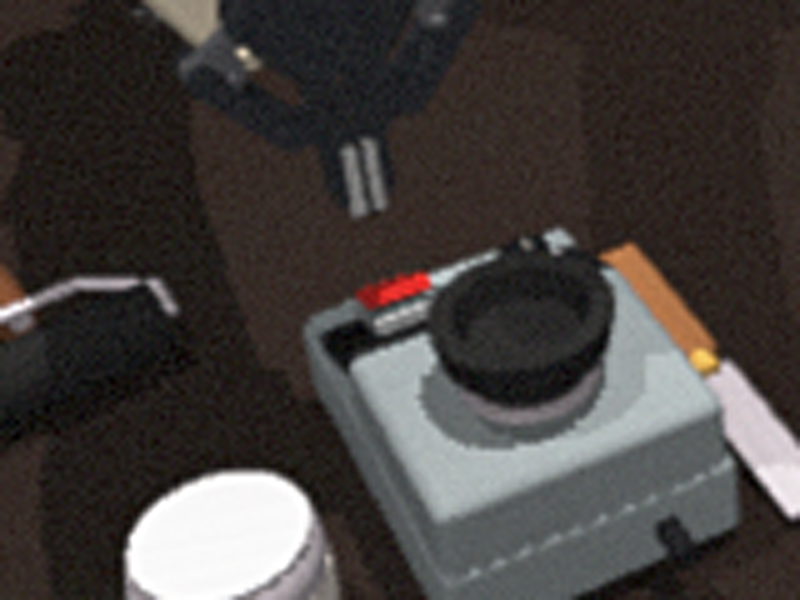

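Rocker is visibly tilted to on. Next I'll look at the cup from above.

Emit:
{"op": "arm_command", "data": {"targets": "0 0 -60 0 0 0;0 0 -60 0 0 0;-57 0 0 0 0 0;-57 0 0 0 0 0;0 0 0 0 0 0", "grip": 60}}

```text
clock: 5.65
position: [0.5509, -0.198, 0.2335]
ee_rot: [0.085, 0.996, -0.002, -0.003]
ft_force: [-0.8, -0.0, 0.5]
grip_width: 0.703
```

```bash
python3 - <<'E'
from h import *
to([.548,-.17,.24])
w=cam("wrist","w4.png")
for n in ["cup_rim","mixer"]: print(n,find(w,n))
for P in ([.548,-.17,.1145],[.543,-.169,.1145]): print(proj(w,P))
E
```

```text
t 5.65 pos [ 0.5509 -0.198   0.2335] ydir 1.4 z [-0.006 -0.004 -1.   ] F [-0.77 -0.04  0.53] g 0.703
shift [ 7.7 27.1 -6.6] n 0.4629017084040268
cup_rim [(0.8, [0.5435, -0.1648, 0.1093], [309.0, 192.0])]
mixer [(0.87, [0.5036, -0.1624, 0.0764], [302.0, 143.0])]
(np.float64(304.82192288423255), np.float64(199.3967096749146))
(np.float64(305.1548462585229), np.float64(193.70132569681076))
```

View pics/w4.png

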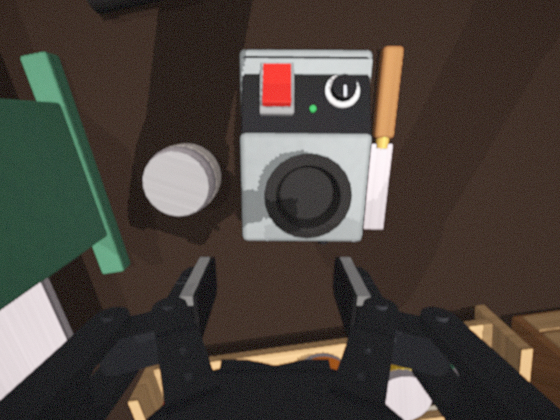

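```bash
python3 - <<'E'
from h import *
w=cam("wrist")
g=cv2.cvtColor(w["frame"],cv2.COLOR_RGB2GRAY)
m=(g[:,:]<62).astype(np.uint8); m[:140]=0; m[245:]=0; m[:,:245]=0; m[:,362:]=0
m=cv2.morphologyEx(m,cv2.MORPH_OPEN,np.ones((3,3)))
cs,_=cv2.findContours(m,cv2.RETR_EXTERNAL,cv2.CHAIN_APPROX_NONE)
c=max(cs,key=cv2.contourArea); e=cv2.fitEllipse(c); print(e, cv2.boundingRect(c), cv2.minEnclosingCircle(c))
print(back(w,307.5,194.5,.1145), back(w,*cv2.minEnclosingCircle(c)[0],.1145))
Rm=R.from_rotvec(np.ravel(w["rvec"])).as_matrix();print("cam",-Rm.T@np.ravel(w["tvec"]))
to([.62,.245,.2])
E
```

```text
((307.3780822753906, 201.80979919433594), (68.21072387695312, 74.05731964111328), 52.3037109375) (268, 166, 75, 71) ((306.8314514160156, 201.85922241210938), 39.051719665527344)
[ 0.54252844 -0.16842299  0.1145    ] [ 0.54907187 -0.16995877  0.1145    ]
cam [ 0.47166568 -0.18511658  0.37079174]
t 5.85 pos [ 0.5475 -0.2001  0.2377] ydir 1.395 z [ 0.001  0.001 -1.   ] F [1.16 0.78 0.69] g 0.7
shift [  6.6 450.9  38. ] n 7.239989966914689
```

```bash
python3 - <<'E'
from h import *
w=cam("wrist","w5.png")
g=cv2.GaussianBlur(cv2.cvtColor(w["frame"],cv2.COLOR_RGB2GRAY),(5,5),1)
ci=cv2.HoughCircles(g[140:260,240:370],cv2.HOUGH_GRADIENT,1,5,param1=80,param2=12,minRadius=25,maxRadius=48)
for q in ci[0][:6]: print(q+[240,140,0], np.round(back(w,q[0]+240,q[1]+140,.1145),4))
for z in (.1145,): 
  for r in (.039,.028):
    pts=np.array([proj(w,[.5455+r*np.cos(t),-.169+r*np.sin(t),z]) for t in np.linspace(0,6.28,40)])
    im=w["frame"] if r==.039 else im; im=np.ascontiguousarray(im)
    cv2.polylines(im,[np.round(pts*16).astype(int)],True,(0,255,0),1,cv2.LINE_AA,4)
cv2.imwrite("pics/w5c.png",cv2.resize(im[120:260,230:380,::-1],None,fx=4,fy=4,interpolation=cv2.INTER_CUBIC))
E
```

```text
[308.5        195.5         41.90000153] [ 0.5438 -0.1675  0.1145]
[310.5        200.5         45.09999847] [ 0.5487 -0.1664  0.1145]
[296.5        189.5         37.20000076] [ 0.5366 -0.1771  0.1145]
[303.5        199.5         37.40000153] [ 0.5467 -0.1724  0.1145]
[314.5        204.5         36.29999924] [ 0.5529 -0.1634  0.1145]
[316.5 190.5  33. ] [ 0.5406 -0.16    0.1145]
```

View pics/w5c.png

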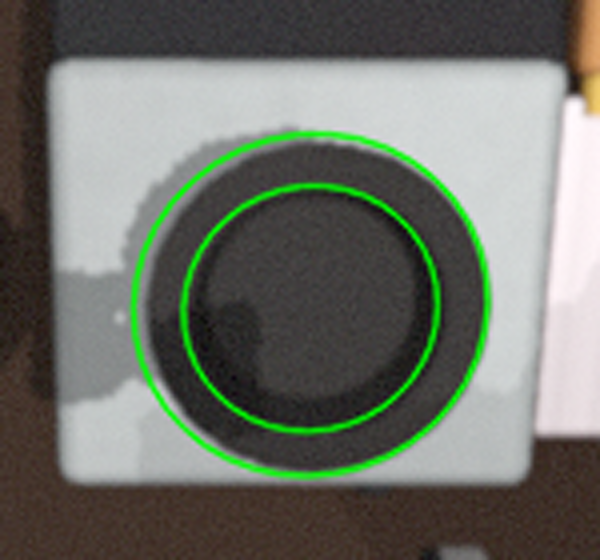

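Emit:
{"op": "arm_command", "data": {"targets": "0 55 0 0 0 0;0 55 0 0 0 0;0 55 0 0 0 0;0 55 0 0 0 0;0 55 0 0 0 0"}}

```text
clock: 6.52
position: [0.5957, 0.0729, 0.2389]
ee_rot: [0.087, 0.996, 0.002, 0.001]
ft_force: [1.1, -0.9, 0.3]
grip_width: 0.706
```

Emit:
{"op": "arm_command", "data": {"targets": "0 55 0 0 0 0;0 55 0 0 0 0;3 50 0 0 0 0;0 15 0 0 0 0;0 0 0 0 0 0"}}

```text
clock: 7.15
position: [0.6233, 0.2443, 0.2381]
ee_rot: [0.087, 0.996, 0.0, 0.0]
ft_force: [-0.5, -0.2, 0.2]
grip_width: 0.702
```

```bash
python3 - <<'E'
from h import *
to([.624,.245,.076])
w=cam("wrist","w6.png")
for n in ["flask_amber"]: print(n,find(w,n))
for P in ([.624,.245,.121],[.624,.245,.033]): print(proj(w,P))
Rm=R.from_rotvec(np.ravel(w["rvec"])).as_matrix();print("cam",-Rm.T@np.ravel(w["tvec"]))
E
```

```text
t 7.15 pos [0.6233 0.2443 0.2381] ydir 1.397 z [ 0.001  0.001 -1.   ] F [-0.54 -0.21  0.2 ] g 0.702
shift [ -0.5   0.7 162.1] n 2.5941274025944323
flask_amber [(0.86, [0.6817, 0.3685, 0.0754], [399.0, 228.0]), (0.67, [0.6155, 0.2467, 0.0582], [274.0, 183.0])]
(np.float64(273.63683940694796), np.float64(208.25288204527814))
(np.float64(273.76083896627784), np.float64(185.46204565827813))
cam [0.54711304 0.25896027 0.37177511]
```

View pics/w6.png

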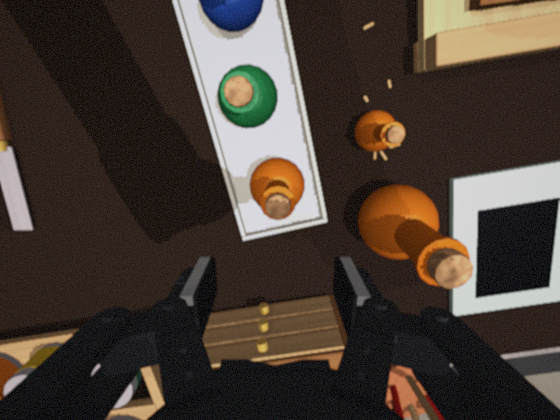

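Emit:
{"op": "arm_command", "data": {"targets": "0 2 45 0 0 0;0 0 45 0 0 0;0 0 40 0 0 0;0 0 20 0 0 0;0 0 0 0 0 0"}}

```text
clock: 7.88
position: [0.6237, 0.2449, 0.0871]
ee_rot: [0.088, 0.996, -0.0, -0.0]
ft_force: [0.2, -0.9, 0.4]
grip_width: 0.704
```

```bash
python3 - <<'E'
from h import *
to([.6235,.247,.076])
w=cam("wrist","w7.png"); s=cam("scene","s7.png")
cv2.imwrite("pics/s7c.png",cv2.resize(s["frame"][130:270,270:440,::-1],None,fx=4,fy=4,interpolation=cv2.INTER_CUBIC))
E
```

```text
t 7.88 pos [0.6237 0.2449 0.0871] ydir 1.395 z [-0.001 -0.001 -1.   ] F [ 0.23 -0.86  0.37] g 0.704
shift [ 0.5  2.  11.1] n 0.18003362778383747
```

View pics/w7.png

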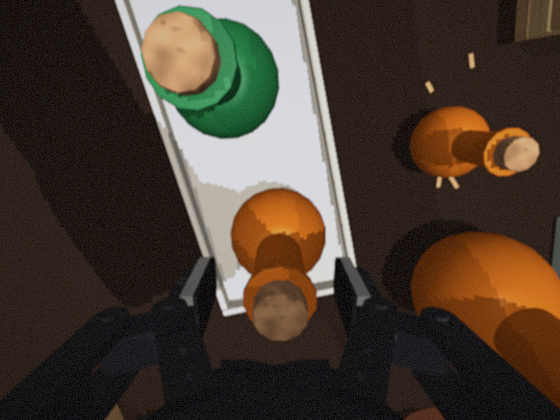

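View pics/s7c.png

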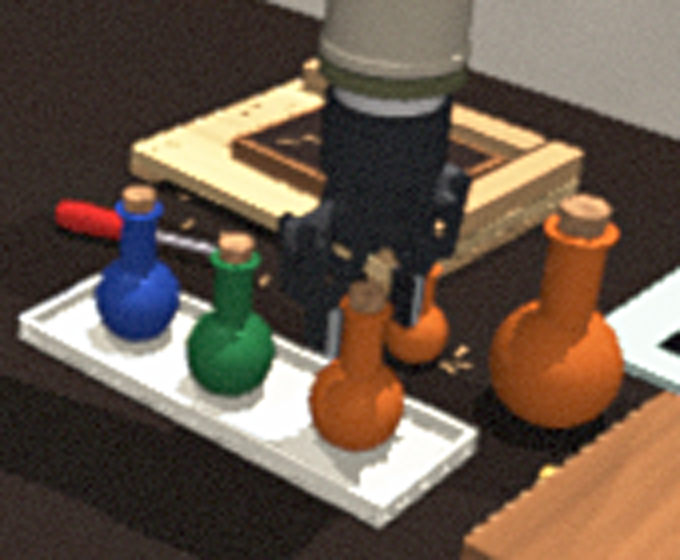

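```bash
python3 - <<'E'
from h import *
w=cam("wrist")
p=manip.get_obs()["position"]
for z in (.121,.107,.033): print(z,proj(w,[.6237,.247,z]),proj(w,[.6287,.247,z]))
for u,v,z in ((280.5,310,.121),(278.5,233,.033)): print(back(w,u,v,z))
E
```

```text
0.121 (np.float64(273.547574610115), np.float64(314.7947844925963)) (np.float64(275.7217568729366), np.float64(325.138312913994))
0.107 (np.float64(273.60099721095725), np.float64(294.6913453438948)) (np.float64(275.55968523872895), np.float64(304.23569890718755))
0.033 (np.float64(273.7672927991976), np.float64(232.11271408715544)) (np.float64(275.05261524733794), np.float64(238.83814580480353))
[0.62197632 0.25010241 0.121     ]
[0.62489543 0.25004021 0.033     ]
```

Emit:
{"op": "arm_command", "data": {"targets": "0 2 6 0 0 0;0 0 5 0 0 0;0 0 0 0 0 0"}}

```text
clock: 8.4
position: [0.6239, 0.2481, 0.0758]
ee_rot: [0.087, 0.996, -0.0, -0.0]
ft_force: [1.3, -0.3, 1.2]
grip_width: 0.707
```

Emit:
{"op": "arm_command", "data": {"targets": "0 0 0 0 0 0;0 0 0 0 0 0;0 0 0 0 0 0;0 0 0 0 0 0", "grip": 20, "squeeze": 60}}

```text
clock: 8.9
position: [0.6241, 0.2481, 0.0762]
ee_rot: [0.087, 0.996, -0.0, -0.0]
ft_force: [-0.4, 0.0, -1.8]
grip_width: 0.312
```

Emit:
{"op": "arm_command", "data": {"targets": "0 0 -10 0 0 0;0 0 -40 0 0 0;0 0 -50 0 0 0;0 0 -50 0 0 0;0 0 0 0 0 0", "grip": 5}}

```text
clock: 9.52
position: [0.6263, 0.2482, 0.2318]
ee_rot: [0.087, 0.996, 0.002, 0.003]
ft_force: [0.5, -0.1, -2.6]
grip_width: 0.314
```

```bash
python3 - <<'E'
from h import *
to([.5455,-.168,.225])
w=cam("wrist","w8.png"); s=cam("scene","s8.png")
cv2.imwrite("pics/s8c.png",cv2.resize(s["frame"][80:270,270:440,::-1],None,fx=3,fy=3,interpolation=cv2.INTER_CUBIC))
E
```

```text
t 9.53 pos [0.6263 0.2482 0.2318] ydir 1.396 z [ 0.007  0.004 -1.   ] F [ 0.49 -0.11 -2.58] g 0.314
shift [   7.1 -423.9    4.7] n 6.784037377246696
```

View pics/s8c.png

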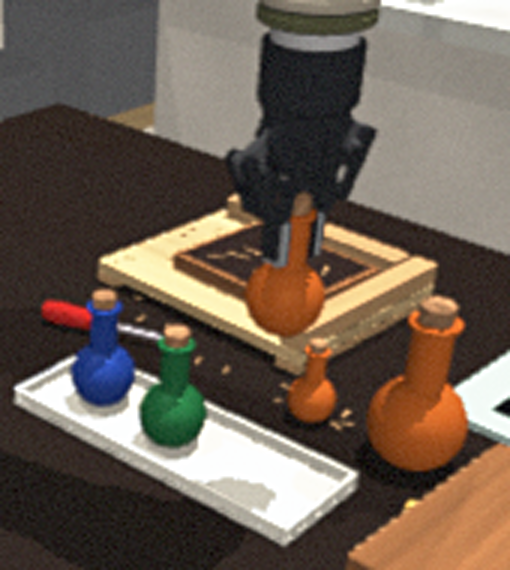

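View pics/w8.png

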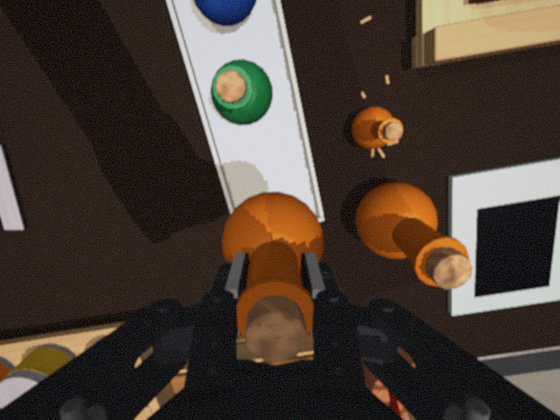

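```bash
python3 - <<'E'
from h import *
o=manip.get_obs();print(o["position"])
w=cam("wrist","w9.png"); s=cam("scene","s9.png"); t=cam("top","t9.png")
x,y,z=o["position"]; f=z-.071
for n,c in (("w",w),("s",s),("t",t)):
  im=np.ascontiguousarray(c["frame"][:,:,::-1])
  for zz,r in ((f+.116,.0115),(f+.104,.0165),(f+.028,.032),):
    print(n,np.round(proj(c,[x,y,zz]),1))
    for k in (0,): cv2.circle(im,tuple(int(q) for q in np.round(proj(c,[x,y,zz]))),1,(0,255,0),-1)
  cx,cy=[int(q) for q in proj(c,[x,y,f+.07])]
  cx=max(cx,70);cy=max(cy,70)
  cv2.imwrite(f"pics/{n}9c.png",cv2.resize(im[cy-70:cy+70,cx-70:cx+70],None,fx=4,fy=4,interpolation=cv2.INTER_CUBIC)); print(cx-70,cy-70)
E
```

```text
[0.62425016 0.2481119  0.22674306]
w [270.7 341.3]
w [271.1 319.5]
w [272.3 242. ]
201 205
s [367.3 145.5]
s [366.8 150.3]
s [363.5 179.2]
295 93
t [227.2 130.9]
t [228.1 132.8]
t [233.2 144. ]
160 68
```

View pics/s9c.png

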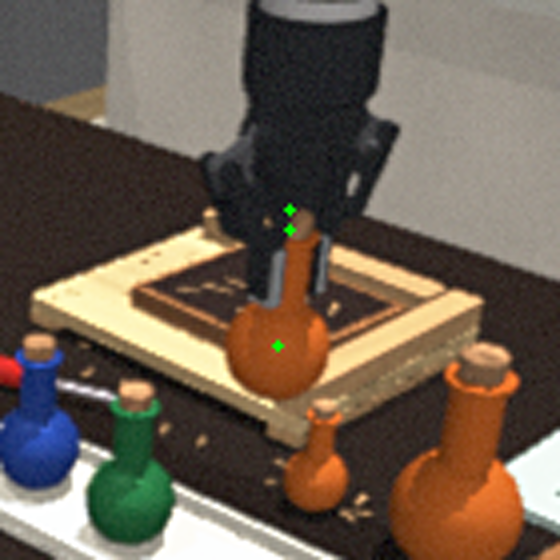

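View pics/w9c.png

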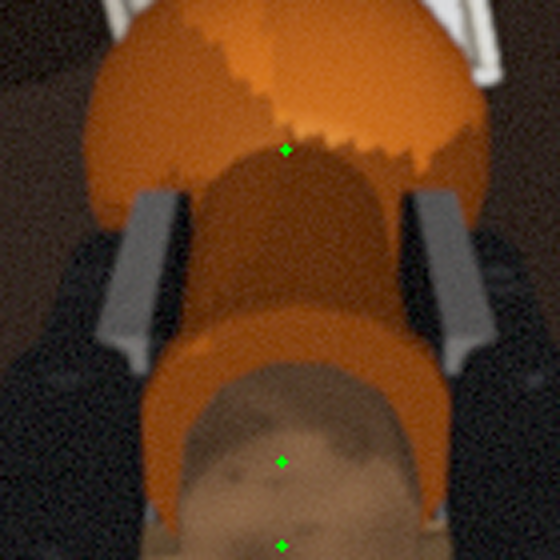

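View pics/t9c.png

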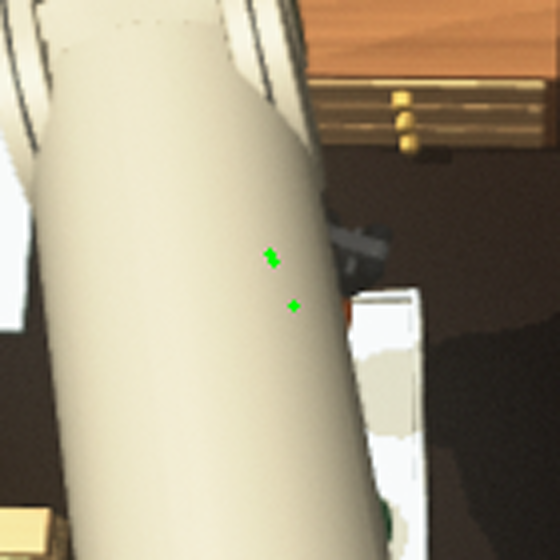

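```bash
python3 - <<'E'
from h import *
o=manip.get_obs();print(o["position"],R.from_quat(o["ee_rot"]).as_matrix()[:,2])
w=cam("wrist"); s=cam("scene"); x,y,z=o["position"]; z0=z-.071
G=np.array([x,y,z+.011])  # pivot at grasp
m=R.from_quat(o["ee_rot"]).as_matrix()
for n,c,(u0,v0) in (("w",w,(200,170)),("s",s,(310,90))):
  out=[]
  for a in (0,.1,-.1):
    im=np.ascontiguousarray(c["frame"][:,:,::-1])
    Q=R.from_rotvec(m[:,1]*a).as_matrix()
    for h,r in ((.116,.0115),(.104,.0165),(.058,.013)):
      pts=np.array([proj(c,G+Q@(np.array([x+r*np.cos(t),y+r*np.sin(t),z0+h])-G)) for t in np.linspace(0,6.28,40)])
      cv2.polylines(im,[np.round(pts*16).astype(int)],True,(0,255,0),1,cv2.LINE_AA,4)
    sp=np.array(proj(c,G+Q@(np.array([x,y,z0+.028])-G))); cv2.circle(im,tuple(int(q) for q in np.round(sp)),2,(0,255,0),-1)
    k=160 if n=="w" else 120
    out.append(cv2.resize(im[v0:v0+(200 if n=="w" else 110),u0:u0+k],None,fx=260/k,fy=260/k,interpolation=cv2.INTER_CUBIC))
  cv2.imwrite(f"pics/{n}10.png",np.hstack(out))
E
```

```text
[0.62355009 0.24804808 0.22487356] [-2.10012950e-03 -8.69935973e-04 -9.99997416e-01]
```

View pics/w10.png

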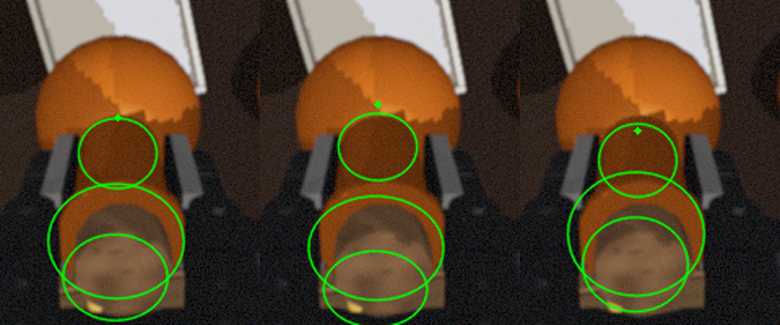

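View pics/s10.png

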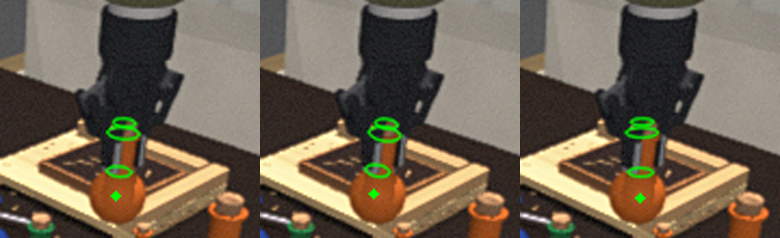

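```bash
python3 - <<'E'
from h import *
s=cam("scene","s11.png"); o=manip.get_obs(); x,y,z=o["position"]
print(o["position"],"tray state pred",[np.round(proj(s,[.6239,.248,q]),1) for q in (.121,.109,.033)])
f=z-.071; print("held pred",[np.round(proj(s,[x,y,f+q]),1) for q in (.116,.104,.028)])
hsv=cv2.cvtColor(s["frame"],cv2.COLOR_RGB2HSV)
im=s["frame"][125:205,330:410,::-1]
cv2.imwrite("pics/s11c.png",cv2.resize(im,None,fx=7.5,fy=7.5,interpolation=cv2.INTER_CUBIC))
z0=cv2.imread("pics/s0.png")[190:250,330:390]
cv2.imwrite("pics/s0c.png",cv2.resize(z0,None,fx=10,fy=10,interpolation=cv2.INTER_CUBIC))
E
```

```text
[0.62384665 0.24802429 0.22531435] tray state pred [array([360.9, 201.3]), array([360.5, 205.4]), array([357.8, 230. ])]
held pred [array([367.1, 146. ]), array([366.5, 150.8]), array([363.3, 179.7])]
```

View pics/s11c.png

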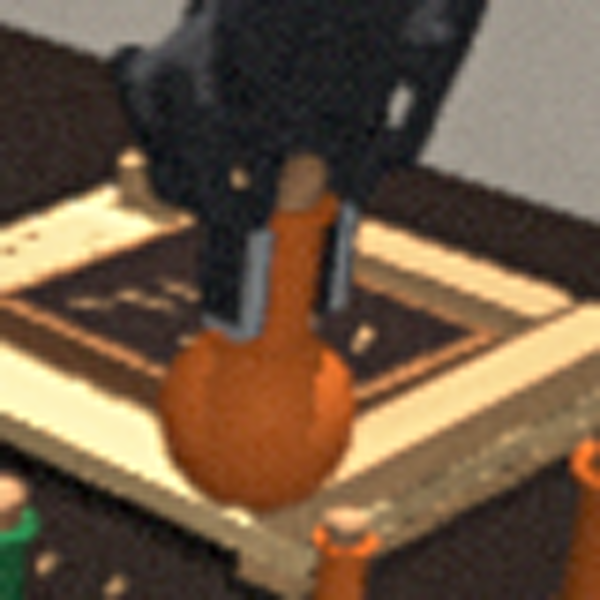

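View pics/s0c.png

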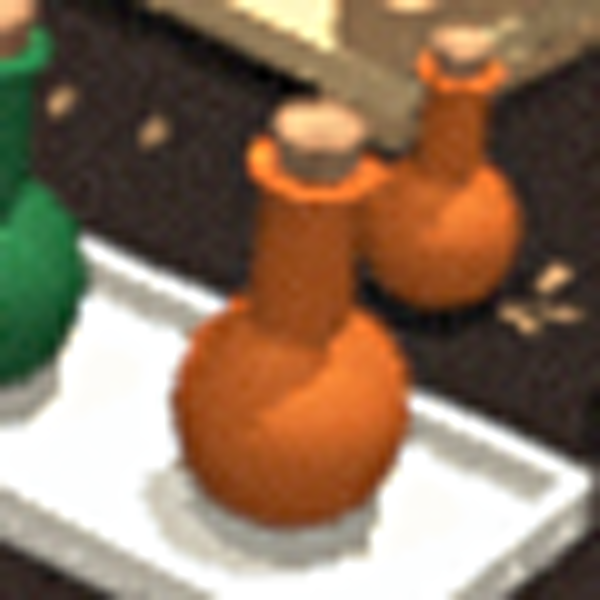

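Emit:
{"op": "arm_command", "data": {"targets": "1 -40 0 0 0 0;1 -50 0 0 0 0;1 -50 0 0 0 0;1 -50 0 0 0 0;1 -50 0 0 0 0"}}

```text
clock: 10.55
position: [0.5769, 0.011, 0.226]
ee_rot: [0.087, 0.996, 0.0, -0.0]
ft_force: [1.2, -0.7, -0.6]
grip_width: 0.31
```

Emit:
{"op": "arm_command", "data": {"targets": "1 -50 0 0 0 0;1 -50 0 0 0 0;0 -50 0 0 0 0;0 -33 0 0 0 0;0 0 0 0 0 0"}}

```text
clock: 11.18
position: [0.5426, -0.1706, 0.2263]
ee_rot: [0.09, 0.996, -0.0, -0.0]
ft_force: [-0.1, 0.2, -1.9]
grip_width: 0.312
```

Emit:
{"op": "arm_command", "data": {"targets": "0 0 0 0 0 0;0 0 0 0 0 0"}}

```text
clock: 11.42
position: [0.5441, -0.1658, 0.226]
ee_rot: [0.086, 0.996, 0.0, -0.0]
ft_force: [0.7, 0.5, -1.5]
grip_width: 0.317
```

```bash
python3 - <<'E'
from h import *
to([.5455,-.168,.225])
w=cam("wrist","w12.png"); s=cam("scene","s12.png"); t=cam("top","t12.png")
cv2.imwrite("pics/s12c.png",cv2.resize(s["frame"][180:320,120:270,::-1],None,fx=4.2,fy=4.2,interpolation=cv2.INTER_CUBIC))
o=manip.get_obs(); x,y,z=o["position"]; f=z-.071; print("held pred",[np.round(proj(s,[x,y,f+q]),1) for q in (.116,.104,.028,0)])
print(proj(s,[.5455,-.168,.1145]))
E
```

```text
t 11.43 pos [ 0.5441 -0.1658  0.226 ] ydir 1.398 z [-0.  0. -1.] F [ 0.66  0.46 -1.46] g 0.317
shift [-1.7 -1.9  1. ] n 0.043961631597085854
held pred [array([193.2, 193.1]), array([194. , 198.7]), array([198.9, 232.2]), array([200.6, 243.6])]
(np.float64(202.6708799465424), np.float64(260.2413998222177))
```

View pics/s12c.png

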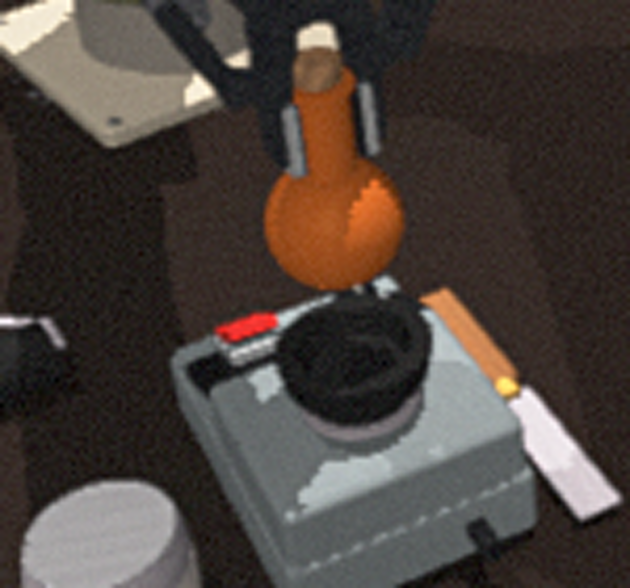

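View pics/w12.png

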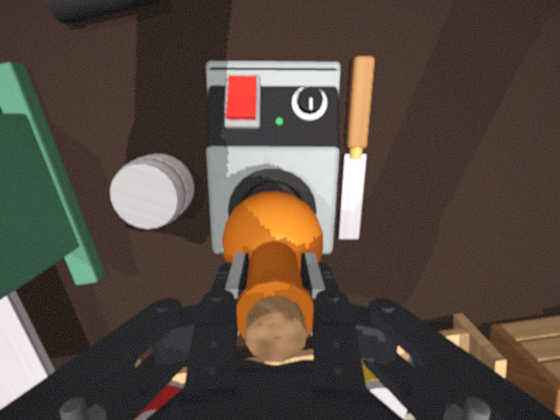

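View pics/t12.png

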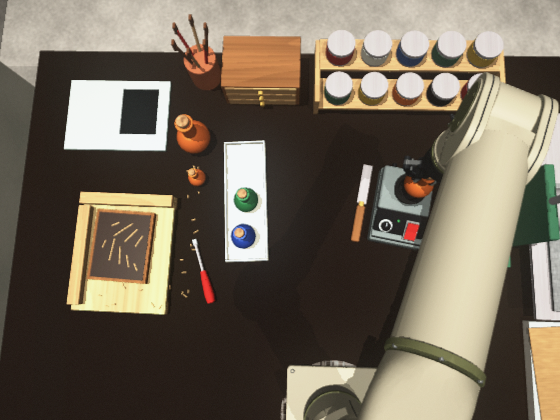

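```bash
python3 - <<'E'
from h import *
s=cam("scene"); t=cam("top"); w=cam("wrist")
s0=cv2.imread("pics/s0.png"); t0=cv2.imread("pics/t0.png"); w0=w["frame"][:,:,::-1]
def ov(c,im,x,y,b,crop,k,rs=(.039,.028)):
    H=cv2.resize(im,None,fx=k,fy=k,interpolation=cv2.INTER_CUBIC)
    for r in rs:
        pts=np.array([np.array(proj(c,[x+r*np.cos(q),y+r*np.sin(q),.1145]))+b for q in np.linspace(0,6.28,60)])
        cv2.polylines(H,[np.round(((pts+.5)*k-.5)*16).astype(int)],True,(0,255,0),1,cv2.LINE_AA,4)
    a=[int(q*k) for q in crop]; return H[a[1]:a[3],a[0]:a[2]]
A=[ov(s,s0,x,y,np.array([.95,.8]),(180,245,230,290),5) for x,y in ((.544,-.168),(.548,-.168),(.552,-.168))]
B=[ov(t,t0,x,y,np.array([0,0.]),(385,165,435,210),5) for x,y in ((.540,-.168),(.544,-.168),(.548,-.168))]
o=np.vstack([np.hstack(A),np.hstack(B)]); print(o.shape)
cv2.imwrite("pics/ov.png",o)
# top bias from flask on tray at .6237,.248
print([np.round(proj(t,[.6237,.248,q]),1) for q in (.121,.033)])
cv2.imwrite("pics/ow.png",np.hstack([ov(w,w0,x,y,np.array([3.9,0.]),(210,150,340,260),2.8) for x,y in ((.544,-.170),(.548,-.170))]))
E
```

```text
(450, 750, 3)
[array([236.8, 152.2]), array([241.2, 161.8])]
```

View pics/ov.png

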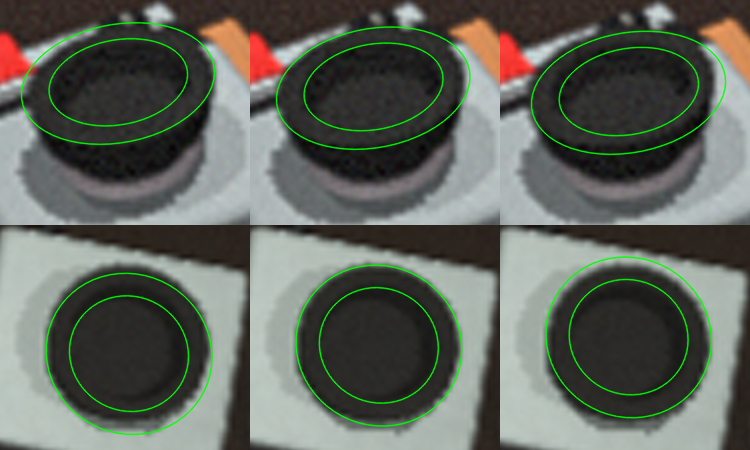

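View pics/ow.png

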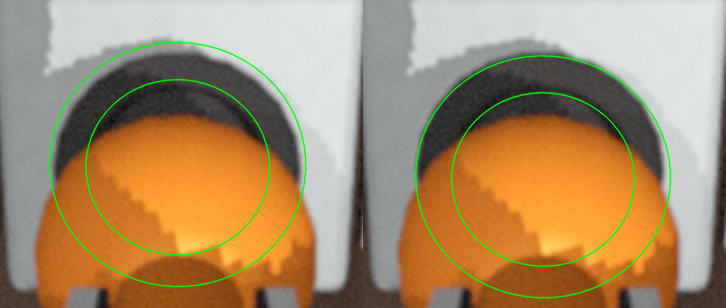

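Emit:
{"op": "arm_command", "data": {"targets": "-2 -1 15 0 0 0;0 0 20 0 0 0;0 0 8 0 0 0;0 0 0 0 0 0;0 0 0 0 0 0"}}

```text
clock: 12.35
position: [0.5459, -0.1688, 0.1838]
ee_rot: [0.087, 0.996, -0.0, 0.0]
ft_force: [0.1, -0.2, -1.3]
grip_width: 0.315
```

```bash
python3 - <<'E'
from h import *
to([.546,-.167,.1727])
w=cam("wrist","w13.png"); s=cam("scene","s13.png"); t=cam("top","t13.png")
a=cv2.resize(s["frame"][190:310,140:260,::-1],None,fx=4.5,fy=4.5,interpolation=cv2.INTER_CUBIC)
cv2.imwrite("pics/s13c.png",a)
cv2.imwrite("pics/w13c.png",cv2.resize(w["frame"][60:360,170:380,::-1],None,fx=2,fy=2,interpolation=cv2.INTER_CUBIC))
E
```

```text
t 12.35 pos [ 0.5459 -0.1688  0.1838] ydir 1.396 z [ 0.001 -0.    -1.   ] F [ 0.12 -0.21 -1.33] g 0.315
shift [ 0.2  1.8 11.1] n 0.1793487813876948
```

View pics/s13c.png

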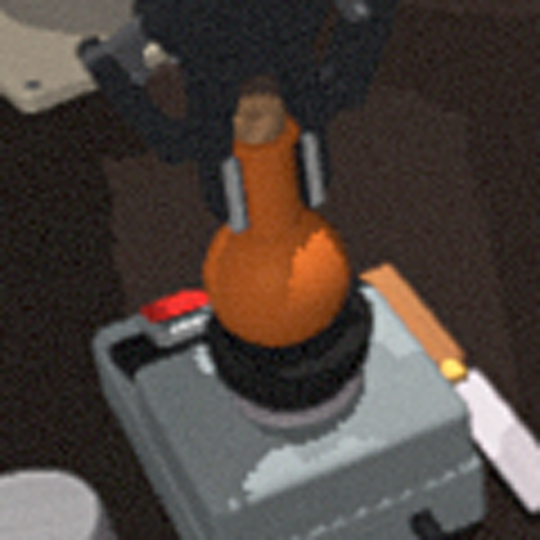

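View pics/w13c.png

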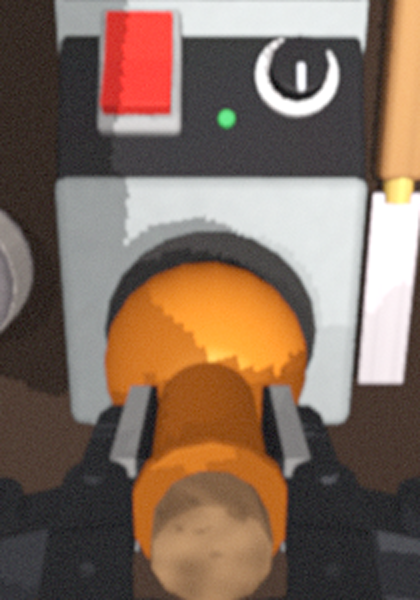

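Emit:
{"op": "arm_command", "data": {"targets": "-1 2 4 0 0 0;0 0 3 0 0 0;0 0 2 0 0 0;0 0 0 0 0 0"}}

```text
clock: 13.0
position: [0.5468, -0.1668, 0.1741]
ee_rot: [0.087, 0.996, -0.0, -0.0]
ft_force: [-0.5, -0.6, -1.5]
grip_width: 0.315
```

Emit:
{"op": "arm_command", "data": {"targets": "0 0 1 0 0 0;0 0 1 0 0 0;0 0 0 0 0 0"}}

```text
clock: 13.38
position: [0.5471, -0.1671, 0.1725]
ee_rot: [0.087, 0.996, -0.0, 0.0]
ft_force: [0.2, -2.1, 0.7]
grip_width: 0.309
```

Emit:
{"op": "arm_command", "data": {"targets": "0 -0.5 1 0 0 0;0 0 0 0 0 0"}}

```text
clock: 13.62
position: [0.5472, -0.1674, 0.1717]
ee_rot: [0.087, 0.996, 0.0, 0.001]
ft_force: [1.4, -0.2, 4.4]
grip_width: 0.314
```

Emit:
{"op": "arm_command", "data": {"targets": "0 0 1 0 0 0;0 0 1 0 0 0;0 0 0 0 0 0"}}

```text
clock: 14.0
position: [0.5471, -0.1673, 0.1694]
ee_rot: [0.087, 0.996, 0.0, 0.0]
ft_force: [0.9, -1.6, 5.4]
grip_width: 0.313
```

Emit:
{"op": "arm_command", "data": {"targets": "0 -0.3 1.5 0 0 0;0 0 1.5 0 0 0;0 0 0 0 0 0"}}

```text
clock: 14.38
position: [0.5472, -0.1674, 0.1666]
ee_rot: [0.087, 0.996, 0.0, 0.0]
ft_force: [1.7, 0.2, 7.6]
grip_width: 0.314
```

Emit:
{"op": "arm_command", "data": {"targets": "0 0 1.5 0 0 0;0 0 1 0 0 0;0 0 0 0 0 0"}}

```text
clock: 14.75
position: [0.5473, -0.1675, 0.1643]
ee_rot: [0.087, 0.996, 0.0, 0.001]
ft_force: [0.8, -0.1, 9.2]
grip_width: 0.312
```

Emit:
{"op": "arm_command", "data": {"targets": "0 0 1 0 0 0;0 0 0.8 0 0 0;0 0 0 0 0 0"}}

```text
clock: 15.12
position: [0.5474, -0.1675, 0.1627]
ee_rot: [0.087, 0.996, 0.0, 0.001]
ft_force: [1.5, 0.3, 9.6]
grip_width: 0.314
```

Emit:
{"op": "arm_command", "data": {"targets": "0 0 0.6 0 0 0;0 0 0 0 0 0"}}

```text
clock: 15.38
position: [0.5474, -0.1675, 0.1622]
ee_rot: [0.087, 0.996, 0.0, 0.001]
ft_force: [1.0, -0.0, 9.7]
grip_width: 0.313
```

Emit:
{"op": "arm_command", "data": {"targets": "0 0 0.6 0 0 0;0 0 0 0 0 0"}}

```text
clock: 15.62
position: [0.5474, -0.1675, 0.1616]
ee_rot: [0.087, 0.996, 0.0, 0.001]
ft_force: [-0.6, 0.6, 10.5]
grip_width: 0.314
```

```bash
python3 - <<'E'
from h import *
w=cam("wrist","w14.png"); s=cam("scene","s14.png")
to([.546,-.167,.1627])
a=cv2.resize(s["frame"][190:310,140:260,::-1],None,fx=4.5,fy=4.5,interpolation=cv2.INTER_CUBIC)
cv2.imwrite("pics/s14c.png",a)
cv2.imwrite("pics/w14c.png",cv2.resize(w["frame"][60:360,170:380,::-1],None,fx=2,fy=2,interpolation=cv2.INTER_CUBIC))
E
```

```text
t 15.72 pos [ 0.5475 -0.1675  0.1616] ydir 1.396 z [ 0.002  0.    -1.   ] F [ 0.84  0.67 10.01] g 0.313
shift [ 1.5  0.2 -1.1] n 0.03015720430833484
```

View pics/s14c.png

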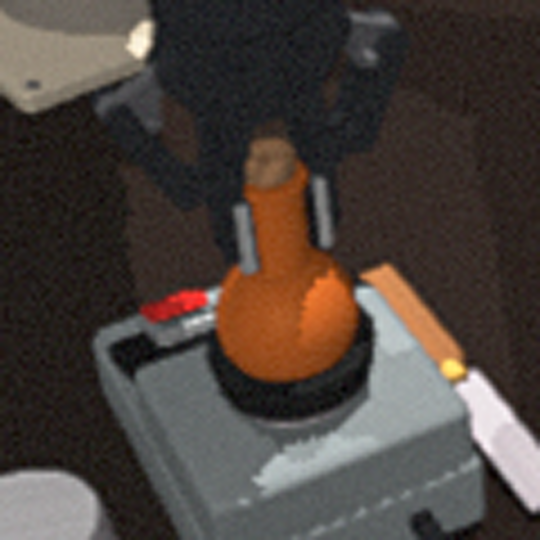

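View pics/w14c.png

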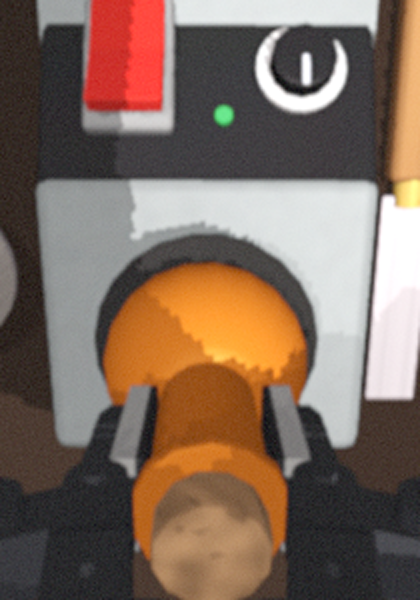

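Emit:
{"op": "arm_command", "data": {"targets": "0 0 0.5 0 0 0;0 0 0 0 0 0"}}

```text
clock: 15.98
position: [0.5477, -0.1676, 0.1615]
ee_rot: [0.087, 0.996, 0.0, 0.001]
ft_force: [0.8, 0.2, 12.9]
grip_width: 0.317
```

Emit:
{"op": "arm_command", "data": {"targets": "0 0 0.5 0 0 0;0 0 0 0 0 0"}}

```text
clock: 16.23
position: [0.5479, -0.1677, 0.1614]
ee_rot: [0.087, 0.996, 0.0, 0.001]
ft_force: [-0.8, 0.9, 17.0]
grip_width: 0.312
```

Force is rising without travel, so the cup is on its stop. I'll hold for more than a second and check it's steady.

Emit:
{"op": "arm_command", "data": {"targets": "0 0 0 0 0 0;0 0 0 0 0 0;0 0 0 0 0 0;0 0 0 0 0 0;0 0 0 0 0 0"}}

```text
clock: 16.85
position: [0.5479, -0.1676, 0.1614]
ee_rot: [0.087, 0.996, 0.0, 0.001]
ft_force: [0.1, 0.6, 16.5]
grip_width: 0.315
```

Emit:
{"op": "arm_command", "data": {"targets": "0 0 0 0 0 0;0 0 0 0 0 0;0 0 0 0 0 0;0 0 0 0 0 0;0 0 0 0 0 0"}}

```text
clock: 17.48
position: [0.548, -0.1676, 0.1614]
ee_rot: [0.087, 0.996, 0.0, 0.001]
ft_force: [0.1, 0.5, 16.3]
grip_width: 0.314
```

```bash
python3 - <<'E'
from h import *
w=cam("wrist","w15.png"); s=cam("scene","s15.png")
to([.5479,-.1677,.1614])
cv2.imwrite("pics/s15c.png",cv2.resize(s["frame"][190:310,140:260,::-1],None,fx=4.5,fy=4.5,interpolation=cv2.INTER_CUBIC))
E
```

```text
t 17.57 pos [ 0.5479 -0.1676  0.1614] ydir 1.396 z [ 0.003  0.    -1.   ] F [1.000e-02 2.800e-01 1.703e+01] g 0.309
shift [ 0.  -0.1 -0. ] n 0.0013394820603243782
```

View pics/s15c.png

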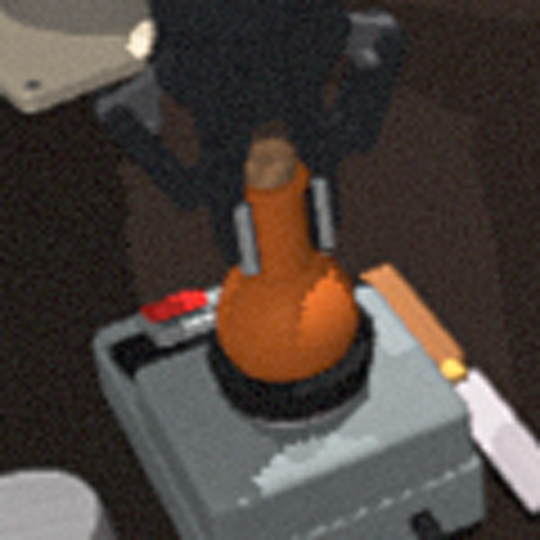

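View pics/s15.png

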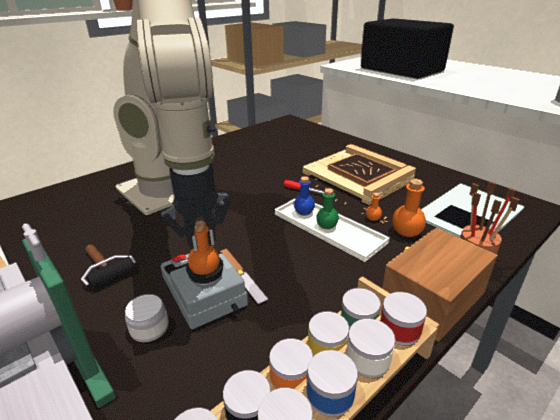

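```bash
python3 - <<'E'
from h import *
s=cam("scene"); w=cam("wrist"); o=manip.get_obs(); m=R.from_quat(o["ee_rot"]).as_matrix()
def ov(c,a,gu,crop,k):
    # anchor globe centre to measured pixel gu
    p=np.array(o["position"]); C=np.array([p[0],p[1],.1145-.010-.013+.028])
    im=cv2.resize(c["frame"][:,:,::-1],None,fx=k,fy=k,interpolation=cv2.INTER_CUBIC)
    b=np.array(gu)-np.array(proj(c,C)); print(b)
    Q=R.from_rotvec(m[:,1]*a).as_matrix()
    for h,r in ((.116,.0115),(.104,.0165),(.100,.0165),(.096,.013),(.062,.013)):
        P=np.array([np.array(proj(c,C+Q@np.array([r*np.cos(q),r*np.sin(q),h-.028])))+b for q in np.linspace(0,6.28,50)])
        cv2.polylines(im,[np.round(((P+.5)*k-.5)*16).astype(int)],True,(0,255,0),1,cv2.LINE_AA,4)
    v=np.random.default_rng(0).normal(size=(4000,3)); 
    P=np.array([np.array(proj(c,C+.032*q/np.linalg.norm(q)))+b for q in v]); h=cv2.convexHull(np.round((P*k)).astype(np.int32)); cv2.polylines(im,[h],True,(255,255,0),1)
    q=[int(x*k) for x in crop]; return im[q[1]:q[3],q[0]:q[2]]
g=(140+287/4.5,190+313/4.5)
cv2.imwrite("pics/tilt.png",np.hstack([ov(s,a,g,(180,210,230,285),5.2) for a in (0,.08,-.08)]))
E
```

```text
[0.59691839 0.74237572]
[0.59691839 0.74237572]
[0.59691839 0.74237572]
```

View pics/tilt.png

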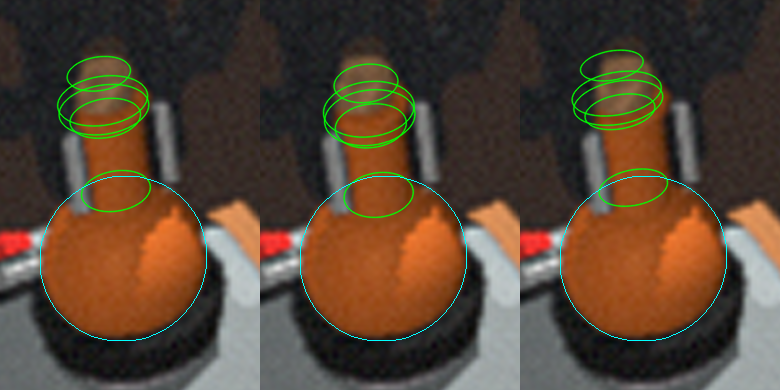

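```bash
python3 -c "
from h import *
print(manip.hand_in())
to([.5479,-.1677,.1614])"
```

```text
the job is handed in; nothing more can be done
None
the job is handed in; nothing more can be done
```

I switched the mixer on, seated the middle-sized amber flask in its cup and pressed it down to the stop. I handed the job in at about 18 s on the robot's clock, still gripping and pressing. The hand-in reports no verdict.

**Rocker:** I pressed the near half down with closed fingers. The images show it tilted to on. The last step overshot to about 68 N at the wrist, under the 120 N limit, and I backed off straight away.

**Flask:** I gripped it by the neck at 60 N, lifted it off the tray, centred it over the cup and lowered it in steps of about 1 mm. The wrist force during lowering never went above about 17 N.

**Last checks:**
- The tool moved about 10.7 mm down from first contact. The force then rose from about 10 to 17 N with no further travel, which fits the cup being on its stop.
- The pose and force stayed steady for over a second, with the grip still on the neck (about 26.5 mm opening).
- The wrist image taken just before the final 1 mm of pressing shows the globe centred in the cup.
- In the last scene image the rocker is still on, and the tin, knife, green and blue flasks and other items look unmoved.

**Less certain:**
- The cameras disagreed by several mm on absolute position, so I centred the flask relative to the cup in the images.
- The flask leans an estimated 0.02 to 0.06 rad, and the two cameras did not quite agree on it; the limit is 0.12.
- I could not measure the foot's depth in the cup directly; I inferred it from the globe resting in the mouth.

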